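# Put the mixed-up parts back in their own trays

## Task

The four repair parts on the bench all stand in one another's trays: put each into its own, with the teal paste pot in the green tray, the yellow-wound transformer in the yellow tray, the dark capacitor in the blue tray and the roll of tape in the white tray. Only one part fits in a tray at a time, so use the empty cork mat to park a part on the way. Set each part down upright in the middle of its tray without dropping or tipping it, and leave the dish of screws where it is.

Things in the scene. Friction and masses are not known exactly. Their poses are not given: they have to be found in the camera images.
- teal_pot: loose pot of thermal paste, teal lid over a white body, round, 54 mm across, 27 mm high; stands upright and can be gripped across its sides. Origin: centre of its underside; z up. It starts in the blue or the white tray.
- transformer: loose small transformer, black core with a yellow winding; square base 36 x 36 mm, 26 mm high, core about 34 mm wide above the base; grip it across two opposite sides. Origin: centre of its underside; z up. x and y are along its sides. It starts in the blue or the white tray.
- capacitor: loose dark blue-black capacitor with a silver-white top, upright cylinder 22 mm across, 32 mm high. Origin: centre of its underside; z up. It starts in the green or the yellow tray.
- tape_roll: loose roll of tan paper tape lying flat, 54 mm across, 18 mm high, with a hole about 22 mm wide in the middle; can be gripped across its outside. Origin: centre of its underside; z up. It starts in the green or the yellow tray.
- green_tray: fixed shallow square green plastic tray, 90 x 90 mm; its floor is 4 mm above the bench, its 6 mm wide rim 7 mm above the bench (only 3 mm above the floor), 78 x 78 mm inside; a thin grey ring is drawn round the middle of the floor. Origin: centre of the underside, on the bench (z = 0); z up, x and y along the sides. It cannot be moved.
- yellow_tray: fixed shallow square yellow plastic tray, 90 x 90 mm; its floor is 4 mm above the bench, its 6 mm wide rim 7 mm above the bench (only 3 mm above the floor), 78 x 78 mm inside; a thin grey ring is drawn round the middle of the floor. Origin: centre of the underside, on the bench (z = 0); z up, x and y along the sides. It cannot be moved.
- blue_tray: fixed shallow square blue plastic tray, 90 x 90 mm; its floor is 4 mm above the bench, its 6 mm wide rim 7 mm above the bench (only 3 mm above the floor), 78 x 78 mm inside; a thin grey ring is drawn round the middle of the floor. Origin: centre of the underside, on the bench (z = 0); z up, x and y along the sides. It cannot be moved.
- white_tray: fixed shallow square white plastic tray, 90 x 90 mm; its floor is 4 mm above the bench, its 6 mm wide rim 7 mm above the bench (only 3 mm above the floor), 78 x 78 mm inside; a thin grey ring is drawn round the middle of the floor. Origin: centre of the underside, on the bench (z = 0); z up, x and y along the sides. It cannot be moved.
- cork_mat: fixed flat cork square, 90 x 90 mm, 4 mm thick, empty at the start: the free spot. Origin: centre of the underside, on the bench (z = 0). It cannot be moved.
- screw_dish: loose round pale dish with small screws in it, 92 mm across, 18 mm high, standing on the bench among the trays; a bystander to be left alone. Origin: centre of its underside.

How it is judged:
By the outcome, as a careful person would: the job done as asked, in the order asked, and still so for the second after the job is handed in, with the robot touching nothing.
It also fails if it takes over 120 s, if anything falls off the work surface, if the arm or the gripper's body presses on something with over 40 N, if the wrist force passes 120 N, or if a joint passes its speed limit or range.

## Robot

A 7-joint arm with a two-finger parallel gripper is mounted at the origin on a cart in front of the work surface, level with it; the furniture and walls round the work are solid. World frame = base frame: x ahead of the robot, y to its left, z up, the work surface at z = 0. Lengths are in mm, angles in degrees, forces in N, time in s.
With the tool pointing down it reaches from about 350 to 900 mm from the base axis. Payload 8.1 kg.
Tool frame: the origin (TCP) lies on the mounting face of the last link; the fingertips stand 178 mm ahead of it and the grasp point (between the pads) lies 159 mm ahead of it; z points along the fingers, y is the line along which they close (so a half turn about z gives the same grasp; the last joint's range is limited). The gripper opens to 92 mm and grips with 3 to 60 N. Pads are 19 mm wide; open, the fingers measure 130 mm over their backs; the gripper's body (75 mm by 190 mm) begins 47 mm behind the grasp point.
Start: joints at [62.705, 24.895, 1.432, 90.138, -0.665, 64.973, -4.303], TCP at [228.199, -581.857, 404.742] pointing down, gripper open.
Joint ranges: [-149.89, 149.89], [-25.12, 119.58], [-72.63, 75.52], [4.76, 147.25], [-75.54, 255.54], [6.69, 114.76], [-157.13, 157.13]. Speed limits (degrees/s): [127.2, 127.2, 172.46, 172.46, 180, 180, 180].

## Interface

Orientations are given as a 3x3 rotation matrix whose columns are the frame's x, y, z axes.
In Python, from plant import env gives the robot as it stands.
- The arm moves only by the tool apply_moves, never from a script. Its argument "motion" is a list of rows, each a list of 4 numbers: the shift along the world's x, y, z in cm, then the turn about the world's z in units of 5 degrees (1.0 is 5 degrees). A call has exactly 10 rows; each row is the pose to reach, as a shift and turn from the pose commanded when the call began; what a row does not reach only later rows make up. A row lasts 1/12 s, in which the tool goes at most 41.7 mm and 7.16 degrees, less where a joint would pass 70% of its speed; a pose out of reach is approached as far as the arm can. A call with a gripper value outside its range is refused whole. "gripper" is the finger opening in cm, from 0 to 9.18, set as the call begins (left out, the last holds). The fingers move at their own pace and stop on an object; "force" is the grip in N (left out, the last holds). Time passes only in rows, so rows that repeat a pose let the fingers close, or fill a call up. It gives the time, the measured TCP pose, the force, the opening and the grip force at its end, in the units of the state.
- env.read_state(): the state, without advancing time (a new reading comes with each control period).
- env.grab_frame(name): name is "side" or "top"; returns a dict with "color" (400x640x3 uint8, blue, green, red), "fx", "fy", "cx", "cy" (pixels), "dist_coeffs" ([k1, k2, p1, p2, k3] as OpenCV has them; the pictures are not rectified), "position" and "rotation" of the camera in the world. Camera axes: x right, y up, looking along -z (the intrinsics and any distortion apply to the point x, -y, -z); pixel columns grow to the right and rows downward; lengths in mm; the calibration is good to about 2 mm. A picture is of the moment at which its call begins. There is no depth.
- env.hand_in(): hands the job in; it is judged then, once.
The state is a dict: "time_s": time; "qpos": joint angles; "qvel": joint speeds; "joint_torque": joint torques, N m; "position": TCP position; "ee_rot": TCP orientation; "ft_force": force on the tool from outside, world axes, zero at the start; "ft_torque": the same for the moment, N m; "grip_width": opening from 0.0 (shut) to 1.0 (fully open); "grasp_force": force on a finger pad.
Only numpy, scipy, OpenCV 4.12 (cv2) and the standard library are available. Lean on these libraries where they do the work, as an engineer would, in place of code of your own. Each camera call takes 0.05 s, during which the arm holds its last target. There are 200 camera calls.

## Working session

There is one attempt and no reset: what is moved stays moved. The work goes in short steps, Python scripts to look and compute and a tool call to move; the robot and the scene stay as the last step left them, time stands still between calls to the robot, and variables do not carry over. Pictures are saved under pics/ and viewed, at most 14 in all, crops included, and the job is handed in when it is done.

Besides the shell and the picture viewer there is one more tool, called after "Emit:" by a JSON object that holds its "fn" and its "kwargs". apply_moves: Moves the arm, as the interface text tells. Its arguments: {"type":"object","properties":{"motion":{"type":"array","items":{"type":"array","items":{"type":"number"}}},"gripper":{"type":"number"},"force":{"type":"number"}},"required":["motion"]}

```bash
mkdir -p pics; ls; python3 - <<'E'
from plant import env
import cv2,numpy as np
s=env.read_state();print(s['time_s'],s['position'],np.round(s['ee_rot'],3),s['grip_width'])
for n in('top','side'):
    f=env.grab_frame(n);cv2.imwrite(f'pics/{n}0.png',f['color']);print(n,{k:(np.round(v,3).tolist() if k!='color' else 0) for k,v in f.items()})
E
```

```text
pics
0.0 [ 228.10186734 -581.64848143  403.95607368] [[ 0.931  0.365 -0.001]
 [ 0.365 -0.931  0.001]
 [-0.    -0.002 -1.   ]] 1.001752674426778
top {'color': 0, 'fx': 406.764, 'fy': 406.764, 'cx': 314.478, 'cy': 200.932, 'dist_coeffs': [-0.071, 0.0, 0.0, 0.0, 0.0], 'position': [337.835, 117.012, 913.723], 'rotation': [[-0.164, 0.965, -0.204], [-0.986, -0.162, 0.029], [-0.005, 0.206, 0.979]]}
side {'color': 0, 'fx': 457.777, 'fy': 457.777, 'cx': 315.092, 'cy': 204.09, 'dist_coeffs': [0.04, 0.0, 0.0, 0.0, 0.0], 'position': [459.02, -570.021, 619.108], 'rotation': [[0.994, 0.064, -0.088], [-0.108, 0.644, -0.757], [0.008, 0.762, 0.648]]}
```

View pics/top0.png

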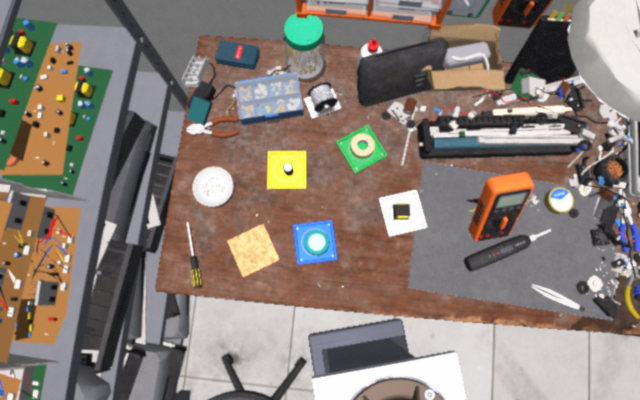

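View pics/side0.png

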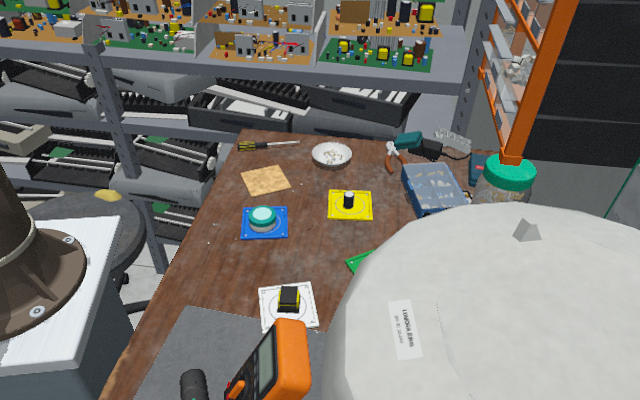

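Top view: the yellow tray (287,169) holds the capacitor and the green tray (361,147) holds the tape. The blue tray (316,242) holds the pot and the white tray (403,212) the transformer. The cork mat is at (253,250) and the dish at (212,187). In the side view the arm hides the green tray; the others are visible.

```bash
cat > h.py <<'E'
import cv2,numpy as np
from plant import env
def und(f,p):
    K=np.array([[f['fx'],0,f['cx']],[0,f['fy'],f['cy']],[0,0,1.]])
    return cv2.undistortPoints(np.float64(p).reshape(-1,1,2),K,np.float64(f['dist_coeffs'])).reshape(-1,2)
def rays(f,p):
    u=und(f,p);d=np.c_[u[:,0],-u[:,1],-np.ones(len(u))]@np.array(f['rotation']).T
    return np.array(f['position']),d/np.linalg.norm(d,axis=1)[:,None]
def plane(f,p,z):
    o,d=rays(f,p);return o+d*((z-o[2])/d[:,2])[:,None]
def tri(fa,pa,fb,pb):
    A=np.zeros((3,3));b=np.zeros(3)
    for f,p in((fa,pa),(fb,pb)):
        o,d=rays(f,[p]);M=np.eye(3)-np.outer(d[0],d[0]);A+=M;b+=M@o
    x=np.linalg.solve(A,b)
    return x
HSV=dict(green=((45,90,40),(85,255,255)),yellow=((22,120,120),(35,255,255)),blue=((105,120,60),(125,255,255)),
 white=((0,0,165),(180,60,255)),cork=((10,60,150),(22,170,255)),teal=((76,90,70),(98,255,255)),dark=((0,0,0),(180,255,60)),tan=((12,30,130),(30,140,255)))
def blob(f,col,c,r=30,hull=True):
    """largest contour of a colour in a window of radius r round pixel c"""
    x,y=map(int,c);m=cv2.inRange(cv2.cvtColor(f['color'],cv2.COLOR_BGR2HSV),*HSV[col])
    w=np.zeros_like(m);w[max(0,y-r):y+r,max(0,x-r):x+r]=255
    m=cv2.morphologyEx(m&w,cv2.MORPH_CLOSE,np.ones((3,3)))
    cs=cv2.findContours(m,cv2.RETR_EXTERNAL,cv2.CHAIN_APPROX_NONE)[0]
    k=max(cs,key=cv2.contourArea)
    return cv2.convexHull(k) if hull else k
def quad(f,col,c,r=30):
    """corners of a square and its centre (crossing of diagonals)"""
    k=blob(f,col,c,r)
    q=cv2.approxPolyN(k,4,ensure_convex=True).reshape(-1,2).astype(float)
    a,b,c,d=q;M=np.c_[c-a,-(d-b)];t=np.linalg.solve(M,b-a)
    return q,a+t[0]*(c-a)
def cen(k):
    m=cv2.moments(k);return np.array([m['m10'],m['m01']])/m['m00']
E
python3 - <<'E'
from h import *
T=env.grab_frame('top');S=env.grab_frame('side')
tp=dict(cork=(253,250),yellow=(287,169),green=(361,147),blue=(316,242),white=(403,212))
sd=dict(cork=(266,180),yellow=(350,205),blue=(264,222),white=(288,307))
for n in tp:
    q,c=quad(T,n,tp[n]);P=plane(T,q,7 if n!='cork' else 4)
    e=np.diff(np.r_[P,P[:1]],axis=0)
    a=np.degrees(np.arctan2(e[:,1],e[:,0]))%90
    print(n,'top c',c.round(1),plane(T,[c],7).round(1)[0,:2],P[:,:2].mean(0).round(1),'edges',np.linalg.norm(e,axis=1).round(0),'ang',a.round(0))
    if n in sd:
        q,c2=quad(S,n,sd[n],36);print('   side',c2.round(1),plane(S,[c2],7).round(1)[0,:2],'tri',tri(T,c,S,c2).round(1))
for n,c,z in(('white',(288,168),36),('teal',(317,242),31),('tan',(362,146),22),('dark',(402,212),30)):
    k=blob(T,n,c,14);print(n,cv2.contourArea(k),cen(k).round(1),plane(T,[cen(k)],z)[0].round(1),cv2.minAreaRect(k))
E
```

```text
cork top c [253.8 257.9] [421.6 244.5] [437.8 236. ] edges [ 80.  92. 143. 137.] ang [87. 17. 17. 78.]
   side [265.4 179.5] [442.2 239.5] tri [ 4.322e+02  2.467e+02 -2.000e-01]
yellow top c [286.8 169.2] [611.6 141.3] [612.2 141.9] edges [92. 90. 94. 92.] ang [81. 82. 82. 80.]
   side [349.4 204.2] [612.5 138.1] tri [612.9 141.4   4. ]
green top c [361.3 147.9] [634.  -38.9] [633.2 -38.7] edges [93. 91. 90. 89.] ang [20. 19. 19. 20.]
blue top c [314.7 241.8] [434.9 105.1] [434.8 105. ] edges [91. 90. 91. 91.] ang [86. 88. 86. 88.]
   side [264.2 222. ] [436.4 101.4] tri [435.8 105.1   3.5]
white top c [402.5 212.5] [ 467.3 -102.3] [ 467.8 -102.5] edges [94. 94. 95. 95.] ang [3. 4. 3. 3.]
   side [287.3 305.6] [ 469.1 -104.6] tri [ 468.4 -102.9    4.5]
white 46.0 [287.5 166.9] [608.1 138.1  36. ] ((287.5, 167.0), (8.0, 7.0), 90.0)
teal 429.5 [316.5 242.2] [430.8 101.8  31. ] ((316.5, 242.5), (23.0, 23.0), 90.0)
tan 400.0 [362.1 145.1] [635.6 -39.4  22. ] ((362.0, 145.0), (22.0, 22.0), 90.0)
dark 9.5 [394.5 210.8] [470.8 -80.1  30. ] ((394.5, 211.5), (11.0, 1.0), 90.0)
```

```bash
python3 - <<'E'
from h import *
T=env.grab_frame('top');S=env.grab_frame('side')
c=lambda f,x,y:cv2.resize(f['color'][y-28:y+28,x-28:x+28],(390,290*390//290),interpolation=cv2.INTER_CUBIC)[:, :]
cv2.imwrite('pics/tr.png',np.hstack([cv2.resize(c(T,402,212),(390,390)),cv2.resize(c(S,289,303),(390,390))]))
for n,t,s,r in(('white',(288,168),(349,194),8),('teal',(317,242),(262,218),16)):
    a=blob(T,n,t,r);b=blob(S,n,s,r);print(n,cen(a),cen(b),cv2.boundingRect(a),cv2.boundingRect(b),tri(T,cen(a),S,cen(b)).round(1))
h=cv2.cvtColor(T['color'],cv2.COLOR_BGR2HSV)
print(h[204:221:2,394:411:2].tolist())
q=quad(T,'cork',(253,250),32);print(q);k=blob(T,'cork',(253,250),27);print(cen(k),plane(T,[cen(k)],4))
E
```

```text
white [287.45652174 166.85869565] [348.77114428 193.53233831] (284, 163, 8, 9) (345, 191, 9, 6) [609.  138.2  35.3]
teal [316.43139535 242.19341085] [261.92945129 215.92273236] (305, 231, 24, 24) (249, 206, 27, 21) [432.3 101.8  22.7]
[[[160, 4, 171], [20, 24, 158], [27, 106, 156], [27, 114, 157], [27, 112, 160], [26, 107, 159], [24, 74, 142], [0, 10, 152], [170, 3, 241]], [[165, 9, 57], [165, 14, 71], [162, 18, 72], [0, 14, 72], [0, 14, 72], [174, 18, 72], [174, 18, 71], [165, 12, 88], [165, 4, 237]], [[10, 14, 54], [165, 22, 69], [160, 11, 72], [173, 14, 73], [174, 18, 72], [162, 18, 71], [168, 18, 71], [162, 16, 81], [160, 3, 231]], [[170, 13, 58], [162, 19, 68], [165, 21, 74], [165, 14, 72], [173, 14, 73], [0, 14, 71], [170, 11, 72], [170, 10, 76], [165, 4, 228]], [[150, 10, 53], [165, 8, 68], [170, 10, 73], [165, 21, 73], [170, 21, 73], [165, 21, 73], [0, 11, 70], [170, 10, 74], [170, 3, 225]], [[0, 9, 60], [165, 22, 71], [0, 17, 77], [17, 29, 78], [18, 33, 77], [15, 26, 78], [9, 23, 76], [8, 14, 74], [165, 8, 202]], [[0, 4, 63], [25, 109, 89], [28, 175, 197], [29, 178, 229], [29, 179, 229], [29, 182, 228], [29, 180, 228], [26, 104, 193], [165, 2, 245]], [[8, 10, 98], [26, 95, 102], [27, 129, 154], [27, 150, 167], [27, 139, 163], [27, 130, 161], [26, 138, 157], [20, 29, 183], [0, 0, 253]], [[170, 3, 239], [170, 3, 244], [170, 3, 246], [170, 3, 244], [170, 3, 245], [160, 3, 246], [170, 3, 244], [0, 1, 251], [0, 0, 254]]]
(array([[287., 256.],
       [244., 285.],
       [225., 240.],
       [263., 221.]]), array([255.05664794, 247.75655431]))
[253.95645839 250.1346533 ] [[438.98001863 242.13853741   4.        ]]
```

View pics/tr.png

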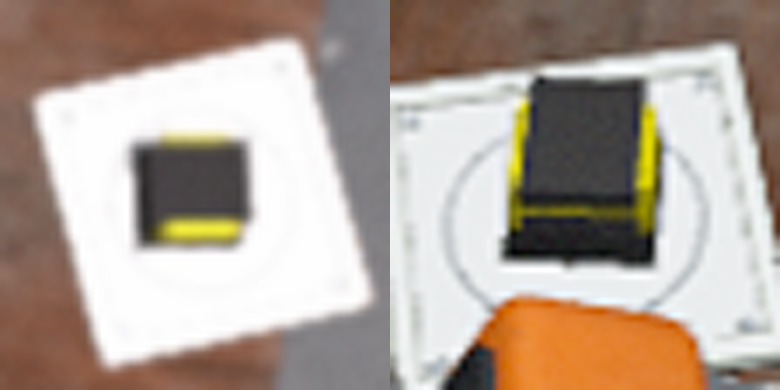

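The right-hand crops show the transformer's black core, with its sides nearly parallel to the top image's axes and the winding on the ±x sides. The lamp shade sits around (550+, -400), so I'll swing in on the base side of it.

Emit:
{"fn": "apply_moves", "kwargs": {"motion": [[1.1,3.7,0,1],[2.2,7.4,0,2],[3.3,11.1,0,3],[4.4,14.8,0,4],[5.5,18.5,0,5],[6.6,22.2,0,6],[7.7,25.9,0,7],[8.8,29.6,0,8],[9.9,33.3,0,9],[11,37,0,10]], "gripper": 6}}

```text
time_s: 1.13
position: [338.2, -210.0, 405.0]
ee_rot: [[0.315, 0.949, 0.0], [0.949, -0.315, -0.001], [-0.001, 0.001, -1.0]]
ft_force: [0.0, -0.2, -0.3]
grip_width: 0.656
grasp_force: 0.0
```

Emit:
{"fn": "apply_moves", "kwargs": {"motion": [[2.2,3.2,0,1],[4.4,6.4,0,2],[6.6,9.6,0,2],[9,12.8,0,2],[11.4,16,0,2],[13.8,19.2,0,2],[16.2,22.4,0,2],[18.6,25.6,0,2],[21,28.8,0,2],[23.5,32,0,2]]}}

```text
time_s: 1.97
position: [574.0, 109.8, 404.6]
ee_rot: [[0.15, 0.989, 0.0], [0.989, -0.15, -0.0], [-0.0, 0.0, -1.0]]
ft_force: [0.3, -0.0, -0.3]
grip_width: 0.651
grasp_force: 0.0
```

Emit:
{"fn": "apply_moves", "kwargs": {"motion": [[1.8,1.4,0,0],[3.6,2.8,-2,0],[3.6,2.8,-5,0],[3.6,2.8,-8,0],[3.6,2.8,-11,0],[3.6,2.8,-13,0],[3.6,2.8,-14,0],[3.6,2.8,-14,0],[3.6,2.8,-14,0],[3.6,2.8,-14,0]]}}

```text
time_s: 2.8
position: [609.8, 136.4, 266.4]
ee_rot: [[0.149, 0.989, 0.002], [0.989, -0.149, 0.001], [0.001, 0.002, -1.0]]
ft_force: [0.3, -0.2, 0.1]
grip_width: 0.653
grasp_force: 0.0
```

```bash
python3 - <<'E'
from h import *
T=env.grab_frame('top');S=env.grab_frame('side')
cv2.imwrite('pics/b.png',np.hstack([cv2.resize(T['color'][90:290,200:460],(390,300)),cv2.resize(S['color'][130:350,220:480],(390,330))[:300]]))
s=env.read_state();print(s['time_s'],s['position'],s['ee_rot'].round(3) if hasattr(s['ee_rot'],'round') else s['ee_rot'])
E
```

```text
2.9 [609.77580409 136.38587722 266.48793792] [[ 0.149  0.989  0.003]
 [ 0.989 -0.149  0.001]
 [ 0.001  0.003 -1.   ]]
```

View pics/b.png

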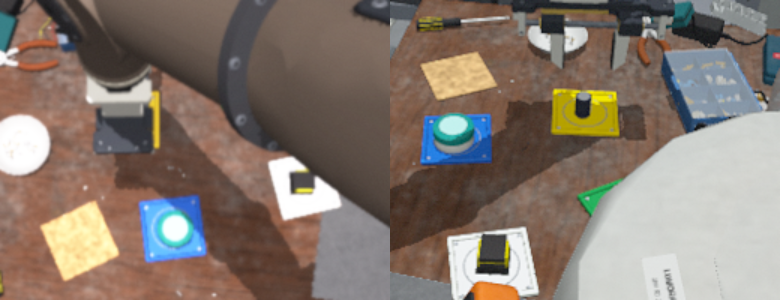

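The side crop shows the two fingers at about (592,172) and (635,170) full-frame, straddling the capacitor at (609,199). Before going down I'll check the projection of the grasp point against the fingers.

```bash
cat >> h.py <<'E'
def proj(f,P):
    X=(np.atleast_2d(P)-np.array(f['position']))@np.array(f['rotation'])
    K=np.array([[f['fx'],0,f['cx']],[0,f['fy'],f['cy']],[0,0,1.]])
    return cv2.projectPoints(np.float64(X*[1,-1,-1]),np.zeros(3),np.zeros(3),K,np.float64(f['dist_coeffs']))[0].reshape(-1,2)
E
python3 - <<'E'
from h import *
S=env.grab_frame('side');s=env.read_state();p=np.array(s['position']);y=np.array(s['ee_rot'])[:,1]
h=s['grip_width']*46
for o in(-h-19,-h,0,h,h+19): print(o,proj(S,p+o*y+[0,0,-170]).round(1))
g=cv2.cvtColor(S['color'],cv2.COLOR_BGR2GRAY)
r=int(proj(S,p+[0,0,-165])[0,1]);print(r,g[r,310:400].tolist())
E
```

```text
-49.05444215199725 [[325.4 169. ]]
-30.054442151997254 [[335.2 169.3]]
0 [[350.7 169.8]]
30.054442151997254 [[366.3 170.2]]
49.05444215199725 [[376.2 170.5]]
167 [92, 96, 99, 102, 105, 105, 91, 73, 83, 69, 51, 54, 53, 60, 60, 56, 61, 111, 146, 141, 142, 142, 142, 143, 127, 73, 49, 64, 61, 61, 64, 67, 64, 62, 75, 89, 97, 115, 113, 109, 106, 109, 112, 112, 111, 114, 111, 108, 99, 100, 106, 111, 112, 109, 100, 103, 87, 28, 42, 110, 148, 144, 142, 140, 142, 144, 138, 121, 114, 110, 107, 102, 106, 110, 98, 54, 58, 80, 97, 105, 103, 103, 102, 109, 104, 99, 91, 97, 104, 100]
```

Emit:
{"fn": "apply_moves", "kwargs": {"motion": [[-0.1,0.2,-2,0],[-0.1,0.2,-4,0],[-0.1,0.2,-5.5,0],[-0.1,0.2,-6.5,0],[-0.1,0.2,-7.2,0],[-0.1,0.2,-7.7,0],[-0.1,0.2,-7.7,0],[-0.1,0.2,-7.7,0],[-0.1,0.2,-7.7,0],[-0.1,0.2,-7.7,0]]}}

```text
time_s: 3.78
position: [608.5, 138.3, 188.5]
ee_rot: [[0.149, 0.989, 0.001], [0.989, -0.149, 0.0], [0.001, 0.001, -1.0]]
ft_force: [0.2, -0.1, -0.8]
grip_width: 0.655
grasp_force: 0.0
```

Emit:
{"fn": "apply_moves", "kwargs": {"motion": [[0,0,0,0],[0,0,0,0],[0,0,0,0],[0,0,0,0],[0,0,0,0],[0,0,0,0],[0,0,0,0],[0,0,0,0],[0,0,0,0],[0,0,0,0]], "gripper": 1.4, "force": 15}}

```text
time_s: 4.62
position: [608.2, 138.1, 187.7]
ee_rot: [[0.149, 0.989, 0.0], [0.989, -0.149, -0.0], [-0.0, 0.0, -1.0]]
ft_force: [0.2, 0.5, 1.0]
grip_width: 0.235
grasp_force: 15.0
```

Emit:
{"fn": "apply_moves", "kwargs": {"motion": [[0,0,1,0],[0,0,3,0],[0,0,5,0],[-2,1.2,6,0],[-5,3,6,0],[-8,4.9,6,0],[-11,6.7,6,0],[-14,8.5,6,0],[-16,9.7,6,0],[-16.8,10.2,6,0]]}}

```text
time_s: 5.45
position: [436.9, 242.3, 248.7]
ee_rot: [[0.145, 0.989, -0.0], [0.989, -0.145, 0.001], [0.001, -0.001, -1.0]]
ft_force: [0.2, -0.1, -0.7]
grip_width: 0.24
grasp_force: 15.0
```

Emit:
{"fn": "apply_moves", "kwargs": {"motion": [[0,0,0,0],[0,0,-1.5,0],[0,0,-3,0],[0,0,-4.5,0],[0,0,-5.3,0],[0,0,-5.7,0],[0,0,-5.9,0],[0,0,-5.9,0],[0,0,-5.9,0],[0,0,-5.9,0]]}}

```text
time_s: 6.28
position: [440.5, 240.2, 189.3]
ee_rot: [[0.15, 0.989, 0.001], [0.989, -0.15, 0.0], [0.001, 0.001, -1.0]]
ft_force: [-0.3, -0.1, 0.3]
grip_width: 0.231
grasp_force: 15.0
```

Emit:
{"fn": "apply_moves", "kwargs": {"motion": [[0,0,-0.05,0],[0,0,-0.1,0],[0,0,-0.1,0],[0,0,-0.1,0],[0,0,-0.1,0],[0,0,-0.1,0],[0,0,-0.1,0],[0,0,-0.1,0],[0,0,-0.1,0],[0,0,-0.1,0]]}}

```text
time_s: 7.12
position: [440.2, 240.2, 187.7]
ee_rot: [[0.149, 0.989, -0.0], [0.989, -0.149, -0.0], [-0.0, -0.0, -1.0]]
ft_force: [-0.8, 0.2, -1.3]
grip_width: 0.235
grasp_force: 15.0
```

Emit:
{"fn": "apply_moves", "kwargs": {"motion": [[0,0,0,0],[0,0,0,0],[0,0,0,0],[0,0,0,0],[0,0,0,0],[0,0,0,0],[0,0,2,0],[0,0,4,0],[0,0,7,0],[0,0,10,0]], "gripper": 5}}

```text
time_s: 7.95
position: [439.8, 240.0, 288.4]
ee_rot: [[0.149, 0.989, -0.002], [0.989, -0.149, -0.001], [-0.001, -0.002, -1.0]]
ft_force: [1.3, 0.2, 0.1]
grip_width: 0.544
grasp_force: 0.0
```

```bash
python3 - <<'E'
from h import *
HSV['core']=((0,0,0),(180,60,110))
HSV['wind']=((22,60,60),(35,255,255))
T=env.grab_frame('top');S=env.grab_frame('side')
cv2.imwrite('pics/c.png',np.hstack([cv2.resize(T['color'][90:290,200:460],(390,300)),cv2.resize(S['color'][130:330,220:480],(390,300))]))
for f,c,r in((T,(402,211),13),(S,(289,298),16)):
    h=cv2.cvtColor(f['color'],cv2.COLOR_BGR2HSV);x,y=c
    # whole part = not white
    m=((h[...,2]<120)|(h[...,1]>80)).astype(np.uint8)*255;w=np.zeros_like(m);w[y-r:y+r,x-r:x+r]=255
    k=max(cv2.findContours(m&w,0,cv2.CHAIN_APPROX_NONE)[0],key=cv2.contourArea);print('part',cv2.boundingRect(k),cv2.minAreaRect(k),cen(k))
kt=blob(T,'core',(402,210),12,False);ks=blob(S,'core',(289,297),14,False)
for k in(kt,ks):print(cv2.minAreaRect(k),cen(k),cv2.boundingRect(k))
x=tri(T,cen(kt),S,cen(ks));print(x)
q=cv2.boxPoints(cv2.minAreaRect(kt));P=plane(T,q,30);e=np.diff(P,axis=0);print(P.mean(0),np.linalg.norm(e,axis=1),np.degrees(np.arctan2(e[:,1],e[:,0])))
E
```

```text
part (393, 204, 16, 15) ((400.5, 211.0), (14.0, 15.0), 90.0) [400.93051891 211.13632366]
part (277, 286, 23, 27) ((288.0, 299.0), (26.0, 22.0), 90.0) [288.42482341 299.48705012]
((401.0, 211.5), (13.0, 14.0), 90.0) [400.67871486 210.03480589] (394, 205, 15, 14)
((287.5, 298.0), (24.0, 21.0), 90.0) [287.56661639 297.91302162] (277, 286, 22, 25)
[471.16933834 -97.03288885  17.34007898]
[466.8607448  -93.97066169  30.        ] [31.25014794 29.28420439 31.04404789] [-99.53953276 167.86734161  80.41400075]
```

View pics/c.png

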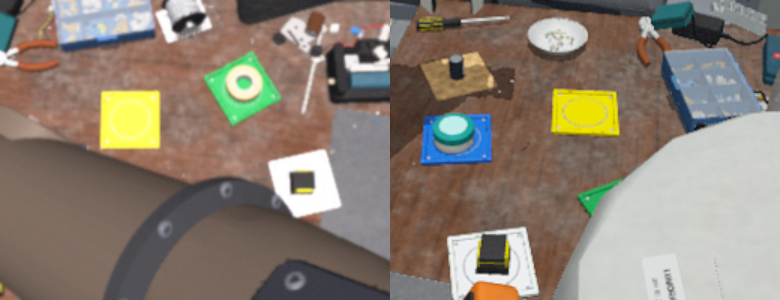

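The capacitor now stands on the cork mat, at (304,174) in the side frame, and the yellow tray is empty. I'll cast the transformer edge pixels read from the earlier crop.

```bash
python3 - <<'E'
from h import *
T=env.grab_frame('top');S=env.grab_frame('side')
s=lambda a:np.array(a)/6.964+[261-390/6.964,275]
t=lambda a:np.array(a)/6.964+[374,184]
print('base front side z4',plane(S,s([(503,264),(655,264)]),4).round(1))
cs=s([(530,80),(645,78),(640,205),(525,200)]);ct=t([(152,145),(246,142),(246,218),(155,222)])
print('core side',plane(S,cs,30).round(1),plane(S,cs,30).mean(0));print('core top',plane(T,ct,30).round(1),plane(T,ct,30).mean(0),tri(T,ct.mean(0),S,cs.mean(0)))
print('base top z4',plane(T,t([(136,246),(240,246)]),4).round(1), plane(T,t([(133,143)]),30))
for f,n,c in((T,'white',(403,212)),(S,'white',(288,307)),(T,'yellow',(287,169)),(S,'yellow',(350,205)),(T,'green',(361,147))):
    q,c=quad(f,n,c,34);print(n,c,plane(f,[c],7)[0].round(1))
k=blob(T,'tan',(362,146),15);print(cv2.minEnclosingCircle(k),cen(k),plane(T,[cen(k)],22))
E
```

```text
base front side z4 [[ 452.1 -115.1    4. ]
 [ 487.1 -118.7    4. ]]
core side [[ 461.   -82.9   30. ]
 [ 487.9  -85.1   30. ]
 [ 483.9 -121.4   30. ]
 [ 458.1 -117.4   30. ]] [ 472.71450816 -101.69503993   30.        ]
core top [[ 483.5  -85.7   30. ]
 [ 479.4 -115.6   30. ]
 [ 455.4 -110.4   30. ]
 [ 458.9  -81.5   30. ]] [469.31469308 -98.31625843  30.        ] [471.33847    -99.14408003  25.97736408]
base top z4 [[ 455.8  -79.6    4. ]
 [ 450.1 -113.2    4. ]] [[485.13388099 -79.81953632  30.        ]]
white [403.65749656 213.20357634] [ 465.3 -104.6    7. ]
white [287.31220285 305.57844691] [ 469.1 -104.6    7. ]
yellow [286.5 169. ] [612.2 141.8   7. ]
yellow [349.41356432 204.22742352] [612.5 138.1   7. ]
green [361.29515109 147.94588897] [634.  -38.9   7. ]
((362.15216064453125, 145.1521759033203), 11.6154203414917) [362.0775     145.11458333] [[635.5614653  -39.44541213  22.        ]]
```

Emit:
{"fn": "apply_moves", "kwargs": {"motion": [[0.3,-3,0,0],[0.6,-6.5,0,0],[1,-10.4,0,0],[1.4,-14.3,0,0],[1.7,-18.2,0,0],[2.1,-22.1,0,0],[2.5,-26,0,0],[2.9,-29.5,0,0],[3.1,-32,0,0],[3.15,-33.9,0,0]], "gripper": 6}}

```text
time_s: 8.98
position: [471.1, -102.0, 286.2]
ee_rot: [[0.152, 0.988, -0.002], [0.988, -0.152, -0.0], [-0.001, -0.002, -1.0]]
ft_force: [-0.4, -1.0, -0.2]
grip_width: 0.653
grasp_force: 0.0
```

Emit:
{"fn": "apply_moves", "kwargs": {"motion": [[0,0,-1,0],[0,0,-3,0],[0,0,-5,0],[0,0,-6,0],[0,0,-6,0],[0,0,-6,0],[0,0,-6,0],[0,0,-6,0],[0,0,-6,0],[0,0,-6,0]]}}

```text
time_s: 9.82
position: [471.9, -98.9, 228.4]
ee_rot: [[0.149, 0.989, 0.001], [0.989, -0.149, -0.0], [-0.0, 0.001, -1.0]]
ft_force: [0.9, 0.5, -0.4]
grip_width: 0.655
grasp_force: 0.0
```

```bash
python3 - <<'E'
from h import *
S=env.grab_frame('side')
cv2.imwrite('pics/d.png',cv2.resize(S['color'][240:350,220:380],(640,440)))
s=env.read_state();p=np.array(s['position']);print(p);y=np.array(s['ee_rot'])[:,1]
h=s['grip_width']*46
for o in(-h,0,h): print((proj(S,p+o*y+[0,0,-178])-[220,240]).round(1)*4)
print((proj(S,p+[0,0,30-p[2]])-[220,240]).round(1)*4)
E
```

```text
[471.86996834 -98.89439263 228.2896108 ]
[[196.8 179.6]]
[[272. 182.]]
[[347.6 184.8]]
[[273.6 214.8]]
```

View pics/d.png

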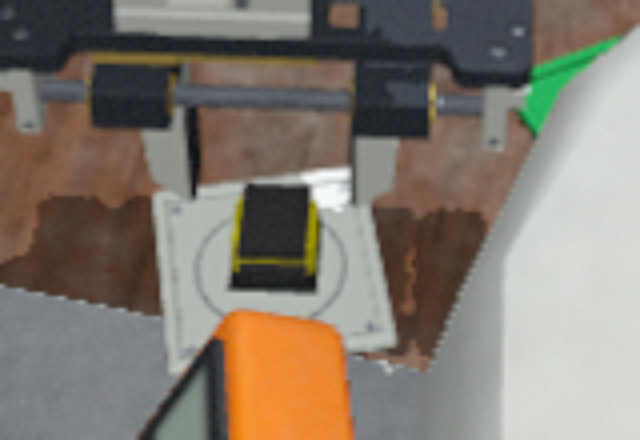

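The fingers straddle the transformer evenly in x: inner edges are at 198 and 354 in the crop, against the part's centre at about 276. I'll go down.

Emit:
{"fn": "apply_moves", "kwargs": {"motion": [[0,-0.1,-1,0],[0,-0.1,-2,0],[0,-0.1,-3,0],[0,-0.1,-3.6,0],[0,-0.1,-3.9,0],[0,-0.1,-3.9,0],[0,-0.1,-3.9,0],[0,-0.1,-3.9,0],[0,-0.1,-3.9,0],[0,-0.1,-3.9,0]]}}

```text
time_s: 10.7
position: [471.8, -99.9, 189.1]
ee_rot: [[0.149, 0.989, 0.001], [0.989, -0.149, -0.0], [-0.0, 0.001, -1.0]]
ft_force: [-0.5, -0.2, 0.6]
grip_width: 0.654
grasp_force: 0.0
```

Emit:
{"fn": "apply_moves", "kwargs": {"motion": [[0,0,0,0],[0,0,0,0],[0,0,0,0],[0,0,0,0],[0,0,0,0],[0,0,0,0],[0,0,0,0],[0,0,0,0],[0,0,0,0],[0,0,0,0]], "gripper": 2.8, "force": 20}}

```text
time_s: 11.53
position: [471.7, -99.8, 188.8]
ee_rot: [[0.149, 0.989, 0.0], [0.989, -0.149, -0.0], [-0.0, 0.0, -1.0]]
ft_force: [-0.2, 0.8, 1.2]
grip_width: 0.365
grasp_force: 20.0
```

Emit:
{"fn": "apply_moves", "kwargs": {"motion": [[0,0,1,0],[0,0,3,0],[0,0,5,0],[1,1.7,6,0],[3,5.1,6,0],[5,8.5,6,0],[7,11.9,6,0],[9,15.3,6,0],[11,18.7,6,0],[13,22.1,6,0]]}}

```text
time_s: 12.37
position: [602.3, 122.9, 249.4]
ee_rot: [[0.149, 0.989, -0.0], [0.989, -0.149, 0.0], [0.0, -0.0, -1.0]]
ft_force: [1.0, -1.3, -0.4]
grip_width: 0.368
grasp_force: 20.0
```

Emit:
{"fn": "apply_moves", "kwargs": {"motion": [[0.7,1.3,0,0],[1.1,1.9,0,0],[1.1,1.9,0,0],[1.1,1.9,-1.5,0],[1.1,1.9,-3,0],[1.1,1.9,-4,0],[1.1,1.9,-4,0],[1.1,1.9,-4,0],[1.1,1.9,-4,0],[1.1,1.9,-4,0]]}}

```text
time_s: 13.2
position: [613.0, 139.9, 209.7]
ee_rot: [[0.15, 0.989, 0.001], [0.989, -0.15, 0.0], [0.0, 0.001, -1.0]]
ft_force: [0.7, 0.1, -0.9]
grip_width: 0.373
grasp_force: 20.0
```

```bash
python3 - <<'E'
from h import *
S=env.grab_frame('side');T=env.grab_frame('top')
cv2.imwrite('pics/e.png',cv2.resize(S['color'][130:240,270:430],(640,440)))
s=env.read_state();p=np.array(s['position']);print(p)
q,c=quad(S,'white',(288,307),34);print('white S',c,plane(S,[c],7)[0].round(1))
q,c=quad(T,'white',(403,212),34);print('white T',c,plane(T,[c],7)[0].round(1))
E
```

```text
[612.94237853 140.14474801 209.55609588]
white S [287.31220285 305.57844691] [ 469.1 -104.6    7. ]
white T [418.80742268 223.21773196] [ 437.1 -133.8    7. ]
```

View pics/e.png

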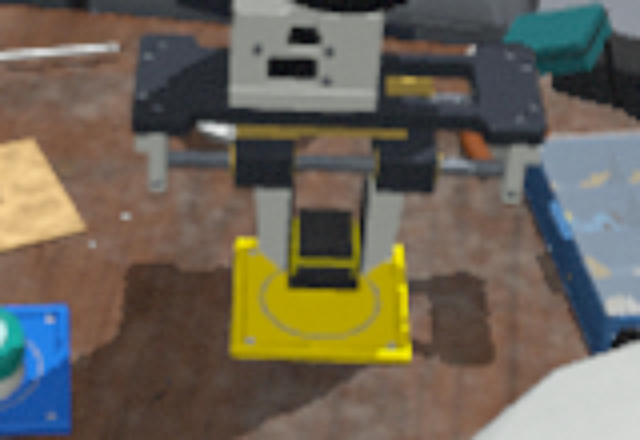

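The transformer is held level about 21 mm above the yellow tray, its base around (325,282) over the ring at (321,297). I'll lower it and release.

Emit:
{"fn": "apply_moves", "kwargs": {"motion": [[0,0.05,-0.6,0],[0,0.05,-1.1,0],[0,0.05,-1.5,0],[0,0.05,-1.8,0],[0,0.05,-2.0,0],[0,0.05,-2.1,0],[0,0.05,-2.1,0],[0,0.05,-2.1,0],[0,0.05,-2.1,0],[0,0.05,-2.1,0]]}}

```text
time_s: 14.13
position: [612.3, 140.7, 188.8]
ee_rot: [[0.149, 0.989, -0.0], [0.989, -0.149, -0.001], [-0.001, -0.0, -1.0]]
ft_force: [-5.9, -3.1, 15.2]
grip_width: 0.37
grasp_force: 20.0
```

Emit:
{"fn": "apply_moves", "kwargs": {"motion": [[0,0,0,0],[0,0,0,0],[0,0,0,0],[0,0,0,0],[0,0,0,0],[0,0,0,0],[0,0,2,0],[0,0,5,0],[0,0,8,0],[0,0,10,0]], "gripper": 5.5}}

```text
time_s: 14.97
position: [613.0, 141.0, 290.3]
ee_rot: [[0.149, 0.989, 0.002], [0.989, -0.149, 0.001], [0.001, 0.002, -1.0]]
ft_force: [0.3, 0.7, 0.1]
grip_width: 0.598
grasp_force: 0.0
```

Emit:
{"fn": "apply_moves", "kwargs": {"motion": [[0.2,-2,0,0],[0.7,-5,0,0],[1.1,-8.5,0,0],[1.6,-12,0,0],[2,-15.5,0,0],[2.25,-17.5,0,0],[2.25,-18,-1,0],[2.25,-18,-4,0],[2.25,-18,-6,0],[2.25,-18,-7,0]], "gripper": 8}}

```text
time_s: 15.8
position: [634.0, -39.0, 214.8]
ee_rot: [[0.149, 0.989, -0.004], [0.989, -0.149, 0.001], [-0.0, -0.004, -1.0]]
ft_force: [-0.2, 0.4, 0.8]
grip_width: 0.87
grasp_force: 0.0
```

```bash
python3 - <<'E'
from h import *
S=env.grab_frame('side');T=env.grab_frame('top')
cv2.imwrite('pics/f.png',np.hstack([cv2.resize(T['color'][90:290,200:460],(390,300)),cv2.resize(S['color'][130:330,220:480],(390,300))]))
s=env.read_state();p=np.array(s['position']);print(p)
HSV['tr']=((0,0,0),(180,80,90))
E
```

```text
[634.31646653 -38.72885821 215.71319487]
```

View pics/f.png

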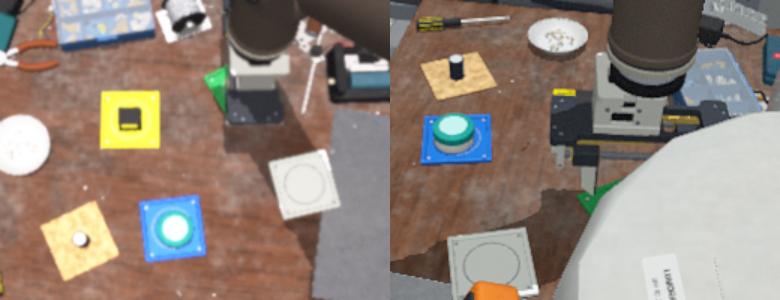

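The transformer stands centred in the yellow tray (crop 130,119), the capacitor stands on the cork mat, and the gripper is over the green tray. The white tray is clear. Next I'll take the tape.

Emit:
{"fn": "apply_moves", "kwargs": {"motion": [[0,0,-1,0],[0,0,-2,0],[0,0,-2.7,0],[0,0,-3.1,0],[0,0,-3.2,0],[0,0,-3.2,0],[0,0,-3.2,0],[0,0,-3.2,0],[0,0,-3.2,0],[0,0,-3.2,0]]}}

```text
time_s: 16.73
position: [635.3, -39.4, 186.0]
ee_rot: [[0.149, 0.989, 0.0], [0.989, -0.149, -0.0], [0.0, 0.0, -1.0]]
ft_force: [0.2, 0.1, -0.6]
grip_width: 0.87
grasp_force: 0.0
```

Emit:
{"fn": "apply_moves", "kwargs": {"motion": [[0,0,0.15,0],[0,0,0.15,0],[0,0,0.15,0],[0,0,0.15,0],[0,0,0.15,0],[0,0,0.15,0],[0,0,0.15,0],[0,0,0.15,0],[0,0,0.15,0],[0,0,0.15,0]], "gripper": 4.6, "force": 20}}

```text
time_s: 17.57
position: [635.3, -39.4, 187.3]
ee_rot: [[0.149, 0.989, 0.0], [0.989, -0.149, -0.0], [0.0, 0.0, -1.0]]
ft_force: [-0.1, -0.7, 1.5]
grip_width: 0.583
grasp_force: 20.0
```

Emit:
{"fn": "apply_moves", "kwargs": {"motion": [[0,0,1,0],[0,0,3,0],[-1,-0.4,5,0],[-3.5,-1.3,6,0],[-6.5,-2.5,6,0],[-9.5,-3.6,6,0],[-12.5,-4.8,6,0],[-15,-5.7,6,0],[-16.4,-6.3,6,0],[-16.7,-6.4,6,0]]}}

```text
time_s: 18.4
position: [465.3, -104.7, 247.6]
ee_rot: [[0.151, 0.988, -0.002], [0.988, -0.151, -0.002], [-0.002, -0.002, -1.0]]
ft_force: [0.2, 0.7, -0.6]
grip_width: 0.582
grasp_force: 20.0
```

Emit:
{"fn": "apply_moves", "kwargs": {"motion": [[0,0,0,0],[0,0,0,0],[0,0,-1.5,0],[0,0,-3,0],[0,0,-4.5,0],[0,0,-5.3,0],[0,0,-5.7,0],[0,0,-5.9,0],[0,0,-5.9,0],[0,0,-5.9,0]]}}

```text
time_s: 19.23
position: [468.7, -103.2, 188.7]
ee_rot: [[0.149, 0.989, 0.001], [0.989, -0.149, -0.0], [0.0, 0.001, -1.0]]
ft_force: [0.2, -0.3, -0.1]
grip_width: 0.582
grasp_force: 20.0
```

Emit:
{"fn": "apply_moves", "kwargs": {"motion": [[0,0,-0.05,0],[0,0,-0.1,0],[0,0,-0.1,0],[0,0,-0.1,0],[0,0,-0.1,0],[0,0,-0.1,0],[0,0,-0.1,0],[0,0,-0.1,0],[0,0,-0.1,0],[0,0,-0.1,0]]}}

```text
time_s: 20.07
position: [468.2, -103.4, 187.2]
ee_rot: [[0.149, 0.989, 0.0], [0.989, -0.149, -0.0], [-0.0, 0.0, -1.0]]
ft_force: [0.1, -0.3, 0.4]
grip_width: 0.58
grasp_force: 20.0
```

Emit:
{"fn": "apply_moves", "kwargs": {"motion": [[0,0,0,0],[0,0,0,0],[0,0,0,0],[0,0,0,0],[0,0,0,0],[0,0,0,0],[0,0,2,0],[0,0,5,0],[0,0,8,0],[0,0,10,0]], "gripper": 8}}

```text
time_s: 20.9
position: [468.5, -103.1, 289.5]
ee_rot: [[0.149, 0.989, 0.002], [0.989, -0.149, 0.0], [0.0, 0.001, -1.0]]
ft_force: [0.8, 0.1, 0.2]
grip_width: 0.869
grasp_force: 0.0
```

```bash
python3 - <<'E'
from h import *
S=env.grab_frame('side');T=env.grab_frame('top')
a=blob(T,'teal',(317,242),18);b=blob(S,'teal',(262,216),18)
HSV['lid']=((60,20,170),(100,110,255))
print(cen(a),cen(b),plane(T,[cen(a)],31)[0],plane(S,[cen(b)],31)[0],tri(T,cen(a),S,cen(b)))
a=blob(T,'lid',(317,242),12);b=blob(S,'lid',(262,213),14)
print(cv2.contourArea(a),cv2.contourArea(b),plane(T,[cen(a)],31)[0],plane(S,[cen(b)],31)[0],tri(T,cen(a),S,cen(b)))
E
```

```text
[316.42181541 242.05148741] [nan nan] [431.09720751 101.82197425  31.        ] [nan nan nan] [nan nan nan]h.py:34: RuntimeWarning: invalid value encountered in divide
  m=cv2.moments(k);return np.array([m['m10'],m['m01']])/m['m00']
Traceback (most recent call last):
  File "h.py", line 25, in blob
    k=max(cs,key=cv2.contourArea)
ValueError: max() iterable argument is empty
```

Emit:
{"fn": "apply_moves", "kwargs": {"motion": [[-0.4,2,0,0],[-1,5.5,0,0],[-1.7,9.4,0,0],[-2.4,13.3,0,0],[-3,17,0,0],[-3.5,19.5,0,0],[-3.65,20.5,-1,0],[-3.65,20.5,-3,0],[-3.65,20.5,-5,0],[-3.65,20.5,-6,0]]}}

```text
time_s: 21.83
position: [430.7, 101.6, 225.0]
ee_rot: [[0.148, 0.989, -0.003], [0.989, -0.148, -0.001], [-0.001, -0.003, -1.0]]
ft_force: [-0.0, -0.2, 0.5]
grip_width: 0.869
grasp_force: 0.0
```

```bash
python3 - <<'E'
from h import *
S=env.grab_frame('side');T=env.grab_frame('top')
cv2.imwrite('pics/g.png',cv2.resize(S['color'][130:330,190:450],(780,600)))
s=env.read_state();p=np.array(s['position']);print(p);y=np.array(s['ee_rot'])[:,1]
h=s['grip_width']*46
for o in(-h,0,h): print((proj(S,p+o*y+[0,0,-178])-[190,130]).round(1)*3)
print((proj(S,p+[0,0,31-p[2]])-[190,130]).round(1)*3)
q,c=quad(S,'white',(288,307),34)
E
```

```text
[430.80034268 101.32140269 225.47138435]
[[147.  227.4]]
[[209.7 229.8]]
[[272.7 231.9]]
[[211.5 249. ]]
```

View pics/g.png

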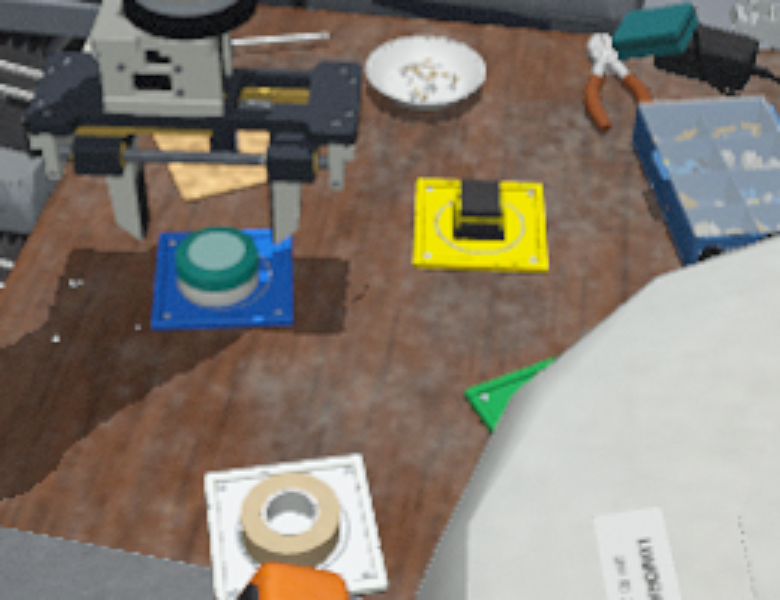

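The open fingers, inner edges at about (147,235) and (272,240), straddle the pot lid at (217,250). The tape lies in the white tray and the transformer stands in the yellow one.

Emit:
{"fn": "apply_moves", "kwargs": {"motion": [[0.15,0,-1,0],[0.15,0,-2.3,0],[0.15,0,-3.2,0],[0.15,0,-3.7,0],[0.15,0,-3.9,0],[0.15,0,-4.1,0],[0.15,0,-4.1,0],[0.15,0,-4.1,0],[0.15,0,-4.1,0],[0.15,0,-4.1,0]]}}

```text
time_s: 22.77
position: [433.3, 101.7, 186.6]
ee_rot: [[0.149, 0.989, 0.001], [0.989, -0.149, 0.0], [0.0, 0.001, -1.0]]
ft_force: [0.6, -0.6, 0.5]
grip_width: 0.873
grasp_force: 0.0
```

Emit:
{"fn": "apply_moves", "kwargs": {"motion": [[0,0,0,0],[0,0,0,0],[0,0,0,0],[0,0,0,0],[0,0,0,0],[0,0,0,0],[0,0,0,0],[0,0,0,0],[0,0,0,0],[0,0,0,0]], "gripper": 4.6, "force": 20}}

```text
time_s: 23.6
position: [433.2, 101.6, 186.3]
ee_rot: [[0.149, 0.989, 0.0], [0.989, -0.149, -0.0], [-0.0, 0.0, -1.0]]
ft_force: [-0.7, -0.2, 1.4]
grip_width: 0.571
grasp_force: 20.0
```

Emit:
{"fn": "apply_moves", "kwargs": {"motion": [[0,0,1,0],[0,0,3,0],[0,0,5,0],[1.5,-1.1,6,0],[4.5,-3.2,6,0],[7.5,-5.3,6,0],[10.5,-7.4,6,0],[13.5,-9.5,6,0],[16.5,-11.6,6,0],[19,-13.3,6,0]]}}

```text
time_s: 24.43
position: [624.8, -33.8, 247.0]
ee_rot: [[0.151, 0.989, 0.001], [0.989, -0.151, -0.0], [-0.0, 0.001, -1.0]]
ft_force: [-0.3, 0.2, -0.4]
grip_width: 0.573
grasp_force: 20.0
```

Emit:
{"fn": "apply_moves", "kwargs": {"motion": [[0.9,-0.7,0,0],[1.1,-0.8,0,0],[1.1,-0.8,-1.5,0],[1.1,-0.8,-3,0],[1.1,-0.8,-4.5,0],[1.1,-0.8,-5.3,0],[1.1,-0.8,-5.7,0],[1.1,-0.8,-5.9,0],[1.1,-0.8,-5.9,0],[1.1,-0.8,-5.9,0]]}}

```text
time_s: 25.27
position: [634.4, -39.0, 188.0]
ee_rot: [[0.149, 0.989, 0.001], [0.989, -0.149, 0.0], [0.0, 0.001, -1.0]]
ft_force: [0.8, 1.1, -1.1]
grip_width: 0.574
grasp_force: 20.0
```

Emit:
{"fn": "apply_moves", "kwargs": {"motion": [[0,0,-0.05,0],[0,0,-0.1,0],[0,0,-0.1,0],[0,0,-0.1,0],[0,0,-0.1,0],[0,0,-0.1,0],[0,0,-0.1,0],[0,0,-0.1,0],[0,0,-0.1,0],[0,0,-0.1,0]]}}

```text
time_s: 26.1
position: [634.2, -39.4, 186.3]
ee_rot: [[0.149, 0.989, 0.0], [0.989, -0.149, -0.0], [-0.0, 0.0, -1.0]]
ft_force: [-1.1, -1.2, 2.5]
grip_width: 0.57
grasp_force: 20.0
```

Emit:
{"fn": "apply_moves", "kwargs": {"motion": [[0,0,0,0],[0,0,0,0],[0,0,0,0],[0,0,0,0],[0,0,0,0],[0,0,0,0],[0,0,2,0],[0,0,5,0],[0,0,8,0],[0,0,10,0]], "gripper": 8}}

```text
time_s: 26.93
position: [634.6, -39.1, 288.9]
ee_rot: [[0.149, 0.989, 0.002], [0.989, -0.149, 0.0], [0.001, 0.002, -1.0]]
ft_force: [0.2, 0.1, -0.1]
grip_width: 0.868
grasp_force: 0.0
```

Emit:
{"fn": "apply_moves", "kwargs": {"motion": [[-1,1.4,0,0],[-3,4.3,0,0],[-5.2,7.5,0,0],[-7.4,10.7,0,0],[-9.6,13.9,0,0],[-11.8,17.1,0,0],[-14,20.3,0,0],[-16.2,23.4,0,0],[-18.3,26.4,0,0],[-19.4,27.9,0,0]], "gripper": 5}}

```text
time_s: 27.77
position: [437.2, 243.5, 286.8]
ee_rot: [[0.145, 0.989, -0.0], [0.989, -0.145, 0.002], [0.002, -0.0, -1.0]]
ft_force: [-0.0, -0.1, -0.1]
grip_width: 0.543
grasp_force: 0.0
```

Emit:
{"fn": "apply_moves", "kwargs": {"motion": [[0,0,-1.5,0],[0,0,-3.5,0],[0,0,-5.5,0],[0,0,-7,0],[0,0,-8.5,0],[0,0,-9.5,0],[0,0,-10,0],[0,0,-10.1,0],[0,0,-10.1,0],[0,0,-10.1,0]]}}

```text
time_s: 28.6
position: [440.5, 239.9, 185.9]
ee_rot: [[0.149, 0.989, 0.001], [0.989, -0.149, 0.001], [0.001, 0.001, -1.0]]
ft_force: [-1.0, -0.4, 0.1]
grip_width: 0.547
grasp_force: 0.0
```

Emit:
{"fn": "apply_moves", "kwargs": {"motion": [[0,0,0,0],[0,0,0,0],[0,0,0,0],[0,0,0,0],[0,0,0,0],[0,0,0,0],[0,0,0,0],[0,0,0,0],[0,0,0,0],[0,0,0,0]], "gripper": 1.4, "force": 15}}

```text
time_s: 29.43
position: [440.3, 239.7, 185.4]
ee_rot: [[0.149, 0.989, 0.0], [0.989, -0.149, -0.0], [0.0, 0.0, -1.0]]
ft_force: [-0.1, -1.1, 4.2]
grip_width: 0.233
grasp_force: 15.0
```

Emit:
{"fn": "apply_moves", "kwargs": {"motion": [[0,0,1,0],[0,0,3,0],[0,0,5,0],[-0.1,-2,6,0],[-0.2,-5,6,0],[-0.3,-8,6,0],[-0.4,-11,6,0],[-0.45,-13,6,0],[-0.45,-13.6,6,0],[-0.45,-13.6,6,0]]}}

```text
time_s: 30.27
position: [435.7, 102.0, 245.5]
ee_rot: [[0.152, 0.988, -0.0], [0.988, -0.152, -0.001], [-0.001, 0.0, -1.0]]
ft_force: [-0.7, 0.2, -0.1]
grip_width: 0.239
grasp_force: 15.0
```

Emit:
{"fn": "apply_moves", "kwargs": {"motion": [[0,0,-0.5,0],[0,0,-2,0],[0,0,-3,0],[0,0,-4,0],[0,0,-5,0],[0,0,-5.5,0],[0,0,-5.8,0],[0,0,-5.95,0],[0,0,-5.95,0],[0,0,-5.95,0]]}}

```text
time_s: 31.1
position: [435.8, 103.8, 185.9]
ee_rot: [[0.149, 0.989, 0.0], [0.989, -0.149, 0.0], [0.0, 0.0, -1.0]]
ft_force: [-1.3, -0.3, 0.2]
grip_width: 0.235
grasp_force: 15.0
```

Emit:
{"fn": "apply_moves", "kwargs": {"motion": [[0,0,0,0],[0,0,0,0],[0,0,0,0],[0,0,0,0],[0,0,0,0],[0,0,0,0],[0,0,0,0],[0,0,0,0],[0,0,0,0],[0,0,0,0]]}}

```text
time_s: 31.93
position: [435.7, 103.7, 185.7]
ee_rot: [[0.149, 0.989, 0.0], [0.989, -0.149, 0.0], [0.0, 0.0, -1.0]]
ft_force: [1.1, 0.4, -0.7]
grip_width: 0.232
grasp_force: 15.0
```

Emit:
{"fn": "apply_moves", "kwargs": {"motion": [[0,0,-0.05,0],[0,0,-0.05,0],[0,0,-0.05,0],[0,0,-0.05,0],[0,0,-0.05,0],[0,0,-0.05,0],[0,0,-0.05,0],[0,0,-0.05,0],[0,0,-0.05,0],[0,0,-0.05,0]]}}

```text
time_s: 32.77
position: [435.7, 103.7, 185.4]
ee_rot: [[0.149, 0.989, 0.0], [0.989, -0.149, -0.0], [0.0, 0.0, -1.0]]
ft_force: [-1.4, 0.1, 6.0]
grip_width: 0.234
grasp_force: 15.0
```

Emit:
{"fn": "apply_moves", "kwargs": {"motion": [[0,0,0,0],[0,0,0,0],[0,0,0,0],[0,0,0,0],[0,0,0,0],[0,0,0,0],[0,0,2,0],[0,0,5,0],[0,0,8,0],[0,0,11,0]], "gripper": 3.5}}

```text
time_s: 33.6
position: [435.3, 103.7, 296.3]
ee_rot: [[0.149, 0.989, -0.001], [0.989, -0.149, 0.0], [-0.0, -0.001, -1.0]]
ft_force: [0.3, 0.0, -0.3]
grip_width: 0.384
grasp_force: 0.0
```

Emit:
{"fn": "apply_moves", "kwargs": {"motion": [[0,3,3,0],[0,6.5,5,0],[0,10,6,0],[0,13.5,6,0],[0,17,6,0],[0,20,6,0],[0,23,6,0],[0,25,6,0],[0,26,6,0],[0,26,6,0]]}}

```text
time_s: 34.43
position: [434.9, 365.6, 355.1]
ee_rot: [[0.146, 0.989, -0.001], [0.989, -0.146, 0.001], [0.001, -0.001, -1.0]]
ft_force: [-0.3, -0.8, -0.0]
grip_width: 0.381
grasp_force: 0.0
```

```bash
python3 - <<'E'
from h import *
S=env.grab_frame('side');T=env.grab_frame('top')
cv2.imwrite('pics/i.png',np.hstack([cv2.resize(T['color'][90:290,200:460],(390,300)),cv2.resize(S['color'][130:330,220:480],(390,300))]))
cv2.imwrite('pics/j.png',np.hstack([cv2.resize(f['color'][y-26:y+26,x-26:x+26],(260,260),interpolation=cv2.INTER_CUBIC) for f,x,y in((T,287,169),(T,361,147),(T,403,212))]))
print(env.read_state()['position'])
E
```

```text
[435.81182199 362.65779153 354.83671338]
```

View pics/i.png

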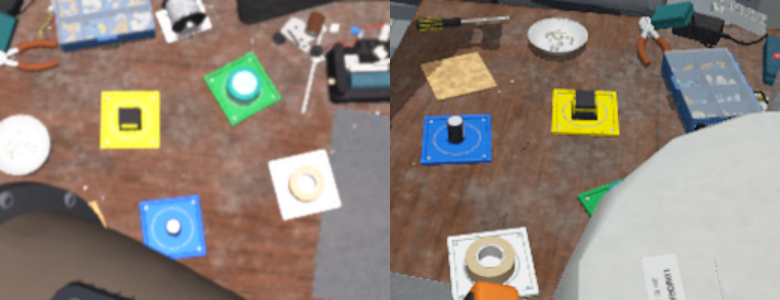

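View pics/j.png

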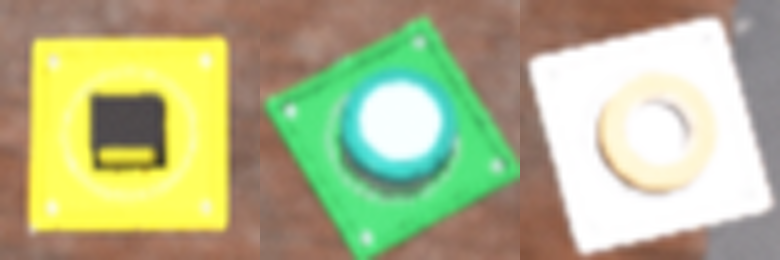

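All four parts stand in their own trays, and the cork mat is empty. A numeric check of the centring follows.

```bash
python3 - <<'E'
from h import *
S=env.grab_frame('side');T=env.grab_frame('top')
def tr(f,n,c,r=30):return plane(f,[quad(f,n,c,r)[1]],7)[0,:2]
HSV['potall']=((76,8,90),(100,255,255));HSV['tan']=((8,30,130),(30,140,255))
HSV['drk']=((0,0,0),(180,255,115))
def ob(f,n,c,r,z):
    k=blob(f,n,c,r);return plane(f,[cv2.minEnclosingCircle(k)[0]],z)[0,:2],cv2.minEnclosingCircle(k)[1]
for nm,f,a,b in(('pot',T,('teal',(362,146),16,31),('green',(361,147))),('tape',T,('tan',(404,212),16,22),('white',(403,212))),('cap',T,('white',(315,241),7,36),('blue',(315,242))),
  ('capS',S,('white',(264,212),7,36),('blue',(264,222),36)),('tapeS',S,('tan',(287,303),19,13),('white',(288,307),36))):
    o,r=ob(f,*a);t=tr(f,*b);print(nm,o.round(1),r,t.round(1),(o-t).round(1))
for f,c,r,z in((T,(286,170),12,30),(S,(350,199),13,17)):
    k=blob(f,'drk',c,r);m=cv2.boundingRect(k);print('trafo',m,plane(f,[cen(k)],z),tr(f,'yellow',(287,169) if f is T else (350,205),36))
E
```

```text
pot [631.5 -38.3] 12.187392234802246 [633.8 -38.5] [-2.3  0.3]
tape [ 465.1 -101.3] 11.8877592086792 [ 465.9 -104. ] [-0.7  2.7]
cap [434.4 104.2] 4.656682014465332 [434.5 104.5] [-0.2 -0.3]
capS [435.9 104. ] 4.472236156463623 [436.4 101.4] [-0.5  2.7]
tapeS [ 468.4 -103.9] 16.861080169677734 [ 469.1 -104.6] [-0.7  0.6]
trafo (280, 162, 14, 14) [[606.30984652 141.18922769  30.        ]] [611.55776616 141.32332273]
trafo (341, 186, 22, 24) [[617.07626805 147.86118235  17.        ]] [612.54433912 138.06120757]
```

```bash
python3 -c "
from plant import env
print(env.hand_in())"
```

```text
the job is handed in; nothing more can be done
None
```

I handed the job in with the teal pot in the green tray, the transformer in the yellow, the capacitor in the blue and the tape in the white. All stand upright; the pot, tape and capacitor measured within about 3 mm of their tray centres, and the transformer looks centred though its check was rough. The dish was not touched, and it took about 35 s of robot time.

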